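# Centre the rocking tin on its coaster

## Robot

A 6-joint arm with a two-finger parallel gripper is mounted at the origin on the work surface. World frame = base frame: x ahead of the robot, y to its left, z up, the work surface at z = 0. Lengths are in m, angles in rad, forces in N, time in s.
With the tool pointing down it reaches from about 0.35 to 0.775 m from the base axis. Payload 7.3 kg.
Tool frame: the origin (TCP) lies on the centre line of the jaws, within the pads' length; the fingertips stand 17 mm ahead of it and the grasp point (between the pads) lies 2 mm behind it (robot.tip_extent is the distance from the TCP to the fingertips, in m); z points along the fingers, y is the line along which they close (so a half turn about z gives the same grasp; the last joint's range is limited). The gripper opens to 92 mm and grips with 3 to 60 N. Pads are 19 mm wide; open, the fingers measure 130 mm over their backs; the gripper's body (75 mm by 190 mm) begins 47 mm behind the grasp point.
Start: joints at [-1.263, 0.342, 1.524, -0, 1.275, -0.146], TCP at [0.23, -0.472, 0.205] pointing down, gripper open.
Joint ranges: [-2.53, 2.53], [-0.77, 2.02], [0.04, 2.7], [-1, 4.14], [0.28, 2.66], [-3.11, 3.11]. Speed limits (rad/s): [2.57, 2.57, 3.14, 3.14, 3.14, 3.14].

## Interface

Orientations are given as [roll, pitch, yaw] about the fixed x, y, z axes, in that order (R = Rz(yaw) Ry(pitch) Rx(roll)).
In Python, from cell import robot gives the robot as it stands.
- The arm moves only by the tool step_arm, never from a script. Its argument "motion" is a list of rows, each a list of 2 entries, a list of its own where there are three numbers: the shift along the tool's x, y, z in units of 60 mm (1.0 is 60 mm), then the turn about the tool's z in rad. In form: [[[x, y, z], spin], ...]. A call has 1 to 10 rows; each row is the pose to reach, as a shift and turn from the pose commanded when the call began, along the tool's axes at that moment; what a row does not reach only later rows make up. A row lasts 1/8 s, in which the tool goes at most 62.5 mm and 10.7 degrees, less where a joint would pass 70% of its speed; a pose out of reach is approached as far as the arm can. A call with a gripper value outside its range is refused whole. "hand" is the closure in counts, from 0 (fully open) to 255 (shut), set as the call begins (left out, the last holds). The fingers move at their own pace and stop on an object; "squeeze" is the grip in N (left out, the last holds). Time passes only in rows, so rows that repeat a pose let the fingers close. It gives the time, the measured TCP pose, the force, the opening and the grip force at its end, in the units of the state.
- robot.observe(): the state, without advancing time (a new reading comes with each control period).
- robot.read_camera(name): name is "side" or "top" or "wrist"; returns a dict with "pixels" (384x512x3 uint8, red, green, blue), "intrinsics" (3x3 intrinsics, pixels), "k1" (the pictures are not rectified: a ray, as slopes to the right and down, at radius r is drawn at 1 + k1 r^2 times it, then the intrinsics apply), "xyz" and "rotation" of the camera in the world; the wrist camera has in their place "T_tool_cam" (4x4, takes a point from camera to tool coordinates, whose origin is the TCP and whose axes are the flange's). Camera axes: x right, y up, looking along -z (the intrinsics and any distortion apply to the point x, -y, -z); pixel columns grow to the right and rows downward; lengths in m; the calibration is good to about 2 mm. A picture is of the moment at which its call begins: read the wrist's pose just before it. There is no depth.
- robot.hand_in(): hands the job in; it is judged then, once.
The state is a dict: "time": time; "qpos": joint angles; "qvel": joint speeds; "joint_efforts": joint torques, N m; "tool_pos": TCP position; "tool_rot": TCP orientation; "contact_force": force on the tool from outside, world axes, zero at the start; "torque": the same for the moment, N m; "opening": finger opening in m; "grip_force": force on a finger pad.
Only numpy, scipy, OpenCV 4.12 (cv2) and the standard library are available. Lean on these libraries where they do the work, as an engineer would, in place of code of your own. Each camera call takes 0.05 s, during which the arm holds its last target. There are 200 camera calls.

## Task

The blue enamel tin has crept to one side of its ceramic coaster. Nudge it with light fingertip taps until it stands upright and still in the middle of the coaster. It rocks easily, so do not pick it up, knock it over or push it off, never press hard on it, leave the coaster where it is and do not disturb the other things on the shelf.

Things in the scene. Friction and masses are not known exactly. Their poses are not given: they have to be found in the camera images.
- tin: squat round blue enamel tin with closed flip-top lid, on the coaster, 51 mm tall, 0.11-0.22 kg. Origin: centre of its underside, z up its axis. Widest low down: 60 mm across from 8 to 18 mm up; wall above 54 mm, lid 56 mm. Bulged bottom with a 20 mm flat: pushed low it slides (friction about 0.35), pushed high it rocks, up to 0.2 rad, and rights itself when let go. Starts 17 to 25 mm off the coaster's centre, in any direction.
- coaster: the round white ceramic coaster under the tin, loose, heavy (0.45 kg), 84 mm in diameter and 22 mm high, flat on top without a rim. Origin: centre of its underside, on the work surface; z up.
- clothespin1: an orange plastic clothespin lying near the coaster, 72 x 16 x 10 mm, length along its x. Origin: centre of its underside. To be left alone.
- clothespin2: an orange plastic clothespin lying near the coaster, 72 x 16 x 10 mm, length along its x. Origin: centre of its underside. To be left alone.
- clothespin3: an orange plastic clothespin lying near the coaster, 72 x 16 x 10 mm, length along its x. Origin: centre of its underside. To be left alone.
- scoop: stainless measuring scoop: round cup 56 mm wide and 30 mm high, with a flat handle along its +x that ends 110 mm from the cup's axis. Origin: centre of the cup's underside. To be left alone.
- softener: white bottle standing to the right (-y side), 68 mm in diameter, 150 mm high. Origin: centre of its underside. To be left alone.
- button_jar: small glass jar with a steel cap standing to the left (+y side), 60 mm in diameter, 70 mm high. Origin: centre of its underside. To be left alone.
- brush: laundry brush lying to the right (-y side), its handle towards its -x. Origin: in its underside. To be left alone.
Things that resemble listed ones, but are neither listed nor needed, are in the scene too. What is shaped like the tin but green or orange is not meant.

How it is judged:
By the outcome, as a careful person would: the job done as asked, in the order asked, and still so for the second after the job is handed in, with the robot touching nothing.
It also fails if it takes over 45 s, if anything falls off the work surface, if the arm or the gripper's body presses on something with over 40 N, if the wrist force passes 120 N, or if a joint passes its speed limit or range.

## Working session

There is one attempt and no reset: what is moved stays moved. The work goes in short steps, Python scripts to look and compute and a tool call to move; the robot and the scene stay as the last step left them, time stands still between calls to the robot, and variables do not carry over. Pictures are saved under pics/ and viewed, at most 10 in all, crops included, and the job is handed in when it is done.

Besides the shell and the picture viewer there is one more tool, called after "Emit:" as name(argument=value, ...) on one line, values as JSON. step_arm: Moves the arm, as the interface text tells. Its arguments: {"type":"object","properties":{"motion":{"type":"array"},"hand":{"type":"number"},"squeeze":{"type":"number"}},"required":["motion"]}

```bash
ls; mkdir -p pics; cat > h.py <<'E'
import numpy as np, cv2
from cell import robot
from scipy.spatial.transform import Rotation as R
def grab(n,f):
    c=robot.read_camera(n); cv2.imwrite(f'pics/{f}.png',c['pixels'][...,::-1]); np.save(f'pics/{f}.npy',c,allow_pickle=True); return c
def load(f): return np.load(f'pics/{f}.npy',allow_pickle=True).item()
def ray(c,u,v):
    K=np.array(c['intrinsics']); d=cv2.undistortPoints(np.array([[[u,v]]],float),K,np.array([c['k1'],0,0,0.]))[0,0]
    return np.array(c['rotation'])@np.array([d[0],-d[1],-1.])
def atz(c,u,v,z):
    d=ray(c,u,v); p=np.array(c['xyz']); return p+d*(z-p[2])/d[2]
def proj(c,P):
    q=np.array(c['rotation']).T@(np.array(P)-c['xyz']); K=np.array(c['intrinsics'])
    s=np.array([q[0]/-q[2],-q[1]/-q[2]]); s=s*(1+c['k1']*(s@s)); return K[:2,:2]@s+K[:2,2]
E
python3 - <<'E'
from h import *
print(robot.observe())
for n in('top','side'):
    c=grab(n,n+'0'); print(n,c['xyz'],c['rotation'],c['intrinsics'],c['k1'])
a=cv2.imread('pics/top0.png');b=cv2.imread('pics/side0.png')
E
```

```text
pics
{'time': 0.0, 'qpos': array([-1.26299751e+00,  3.42703193e-01,  1.52502680e+00, -2.69013195e-05,
        1.27541458e+00, -1.46021066e-01]), 'qvel': array([ 0.00091962,  0.00092247,  0.00167692,  0.00088395, -0.0006608 ,
       -0.00200522]), 'joint_efforts': array([ 1.03851903e-04, -4.31238484e+01, -2.44222856e+01,  7.16771325e-02,
        5.57654025e-02, -1.25732709e-04]), 'tool_pos': array([ 0.2300247 , -0.47142245,  0.20415172]), 'tool_rot': array([-3.14005351e+00, -2.00357349e-04,  4.53827582e-01]), 'contact_force': array([-0.44827772,  1.02410174,  0.02466391]), 'torque': array([ 0.01115908, -0.02394596, -0.02534002]), 'grip_force': 0.0, 'opening': 0.09169905804332257}
top [ 0.3456871  -0.01307332  1.0426216 ] [ 0.24340036  0.00658985 -1.54436655] [[392.74363406   0.         256.97044137]
 [  0.         392.74363406 187.53219238]
 [  0.           0.           1.        ]] 0.013113235847548126
side [0.14938987 0.61198703 0.72745469] [ 0.82807686  0.00488832 -2.57020738] [[383.31144645   0.         255.76491583]
 [  0.         383.31144645 191.36277377]
 [  0.           0.           1.        ]] -0.028568027200843206
```

View pics/top0.png

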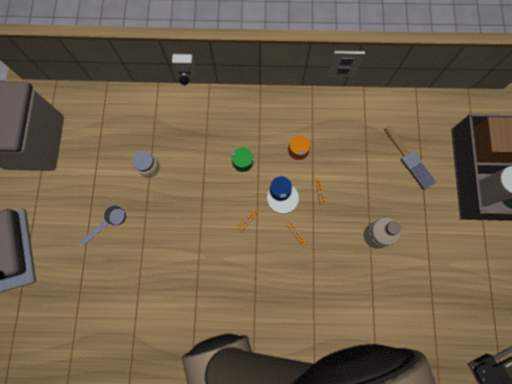

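View pics/side0.png

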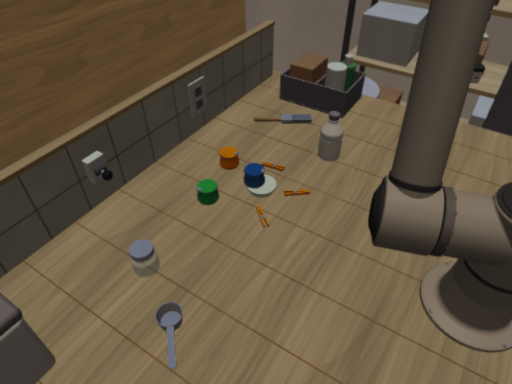

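Lookalikes in the top view are a green tin at (242,158) and an orange tin at (299,147). The blue tin on the white coaster is at (281,187), so I choose that one. I'll check it in a close crop.

```bash
sed -i "s/np.save(f'pics/c['rotation']=R.from_euler('xyz',c['rotation']).as_matrix() if 'rotation' in c else None; np.save(f'pics/" h.py
python3 - <<'E'
from h import *
c=load('top0'); 
for n in('top0','side0'):
    c=load(n); c['rotation']=R.from_euler('xyz',c['rotation']).as_matrix(); np.save(f'pics/{n}.npy',c,allow_pickle=True)
t=load('top0');s=load('side0')
a=cv2.resize(cv2.imread('pics/top0.png')[140:250,225:335],None,fx=5,fy=5,interpolation=2)
b=cv2.resize(cv2.imread('pics/side0.png')[150:200,225:275],None,fx=5,fy=5,interpolation=2)
o=np.zeros((550,800,3),np.uint8);o[:,:550]=a;o[:250,550:]=b;cv2.imwrite('pics/crop0.png',o)
print('coaster',atz(t,283,198,.022),atz(s,262,186,.022))
for u,v in [(247,220),(296,233),(320,191),(242,158),(299,147)]: print(u,v,atz(t,u,v,.01))
E
```

```text
coaster [ 0.57192049 -0.06959514  0.022     ] [ 0.56514955 -0.06016391  0.022     ]
247 220 [0.51240711 0.02462132 0.01      ]
296 233 [ 0.48117984 -0.10540706  0.01      ]
320 191 [ 0.59642386 -0.169842    0.01      ]
242 158 [0.68481383 0.04405052 0.01      ]
299 147 [ 0.7206995  -0.11313355  0.01      ]
```

View pics/crop0.png

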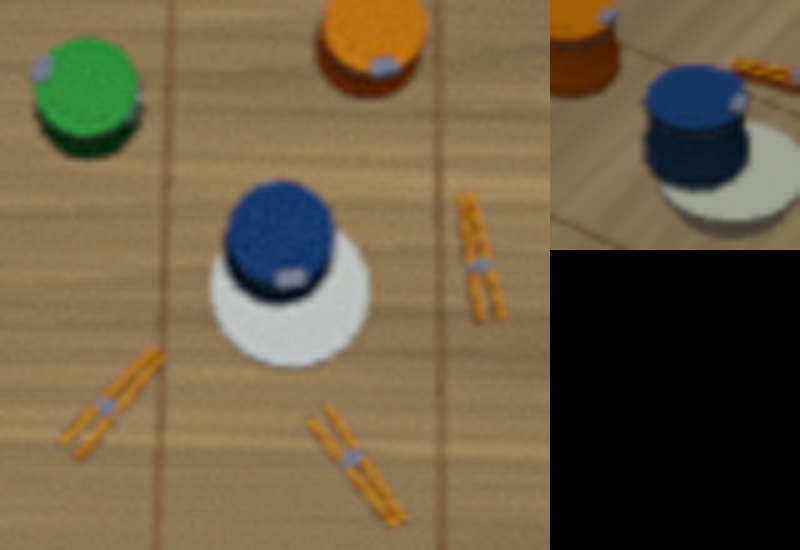

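The blue tin is confirmed: lid centre at crop (280,233), coaster at (290,286). Next I'll work out positions.

```bash
python3 - <<'E'
from h import *
t=load('top0');s=load('side0')
print('tin',atz(t,225+280/5,140+233/5,.073),atz(s,225+145/5,150+97/5,.073))
print('coaster',atz(t,225+290/5,140+286/5,.022))
print('orange',atz(t,225+373/5,140+30/5,.051))
for n,u,v in[('bottle',392,227)]:print(n,atz(t,u,v,.15))
print(robot.read_camera('wrist')['T_tool_cam'])
E
```

```text
tin [ 0.59017791 -0.06137657  0.073     ] [ 0.58889873 -0.0569169   0.073     ]
coaster [ 0.57409881 -0.06957244  0.022     ]
orange [ 0.70866992 -0.11075726  0.051     ]
bottle [ 0.48221496 -0.31101256  0.15      ]
[[ 5.28223034e-04  9.54520744e-01  2.98144043e-01  8.08527238e-02]
 [ 9.99999856e-01 -4.74650655e-04 -2.52089762e-04  3.59129957e-04]
 [-9.91106414e-05  2.98144133e-01 -9.54520857e-01 -1.79705437e-01]
 [ 0.00000000e+00  0.00000000e+00  0.00000000e+00  1.00000000e+00]]
```

Emit:
step_arm(motion=[[[0.5,-0.2,-0.4],0],[[1.5,-0.55,-0.4],0],[[2.5,-0.95,-0.4],0],[[3.5,-1.3,-0.4],0],[[4.5,-1.7,-0.4],0],[[5.5,-2.1,-0.4],0],[[6.5,-2.45,-0.4],0],[[7.5,-2.85,-0.3],0],[[8.5,-3.2,-0.2],0],[[9.3,-3.52,0],0]], hand=255, squeeze=5)

```text
time: 1.4
tool_pos: [0.6381, -0.0385, 0.2056]
tool_rot: [3.141, -0.001, 0.454]
contact_force: [0.9, -0.6, 1.2]
opening: 0.0007
grip_force: 0.0
```

Emit:
step_arm(motion=[[[0,0,0],0],[[0,0,0],0],[[0,0,0],0],[[0,0,0],0]])

```text
time: 1.9
tool_pos: [0.6363, -0.0414, 0.2063]
tool_rot: [3.141, -0.001, 0.452]
contact_force: [-0.1, -0.1, -0.2]
opening: 0.0007
grip_force: 0.0
```

```bash
cat >> h.py <<'E'
def wgrab(f):
    o=robot.observe(); c=robot.read_camera('wrist'); T=np.array(c['T_tool_cam'])
    Rt=R.from_euler('xyz',o['tool_rot']).as_matrix(); c['rotation']=Rt@T[:3,:3]; c['xyz']=Rt@T[:3,3]+o['tool_pos']; c['o']=o
    cv2.imwrite(f'pics/{f}.png',c['pixels'][...,::-1]); np.save(f'pics/{f}.npy',c,allow_pickle=True); return c
E
python3 - <<'E'
from h import *
c=wgrab('w1');o=c['o'];print(o['time'],o['tool_pos'],o['tool_rot'],o['opening'],o['contact_force'],c['k1'])
E
```

```text
1.9 [ 0.63629951 -0.04135852  0.20634546] [ 3.14083578e+00 -6.82887959e-04  4.51982185e-01] 0.0006678682170724609 [-0.09382468 -0.05379533 -0.19120067] 0.017716515081040045
```

View pics/w1.png

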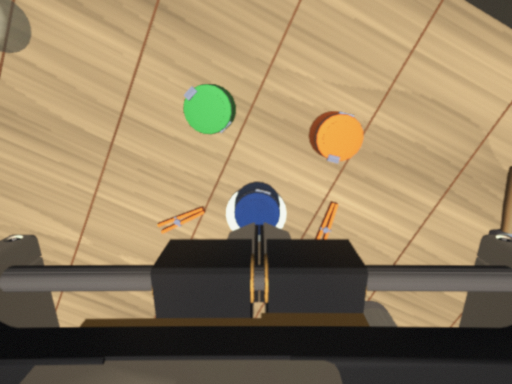

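The wrist view shows the tin at (258,210), partly hidden behind the fingers. I'll back off along tool -x for a clear measurement.

Emit:
step_arm(motion=[[[-0.7,0,0],0],[[-1.4,0,0],0],[[-1.5,0,0],0],[[-1.5,0,0],0],[[-1.5,0,0],0],[[-1.5,0,0],0],[[-1.5,0,0],0]])

```text
time: 2.82
tool_pos: [0.5561, -0.0792, 0.2053]
tool_rot: [-3.141, 0.0, 0.454]
contact_force: [0.1, 0.5, -0.1]
opening: 0.0004
grip_force: 0.0
```

```bash
cat >> h.py <<'E'
from scipy.optimize import least_squares
def circ(c,mask,name,z,guess):
    # fit horizontal circle of known radius at height z to mask outline points
    pts=mask
    return pts
def outline(c,m):
    cs,_=cv2.findContours(m.astype(np.uint8),cv2.RETR_EXTERNAL,cv2.CHAIN_APPROX_NONE); k=max(cs,key=cv2.contourArea); return k[:,0,:].astype(float)
def fit(c,pts,z,r,free=False):
    P=np.array([atz(c,u,v,z)[:2] for u,v in pts]); x0=P.mean(0)
    f=least_squares(lambda q:np.hypot(*(P-q[:2]).T)-(q[2] if free else r),[*x0,r] if free else x0,loss='soft_l1',f_scale=.001)
    return f.x, np.sqrt(np.mean(f.fun**2)), len(P)
E
sed -i '/^def circ/,/return pts$/d' h.py
python3 - <<'E'
from h import *
c=wgrab('w2');o=c['o'];print(o['time'],o['tool_pos'],o['tool_rot'])
a=c['pixels'].astype(int);r,g,b=a[...,0],a[...,1],a[...,2]
u,v=proj(c,[.588,-.06,.06]);print(u,v)
u,v=int(u),int(v);cr=c['pixels'][max(v-60,0):v+60,u-70:u+70,::-1];cv2.imwrite('pics/w2c.png',cv2.resize(cr,None,fx=5,fy=5,interpolation=2));print(max(v-60,0),u-70)
E
```

```text
2.825 [ 0.55606108 -0.07924373  0.20526036] [-3.14137226e+00  2.43252353e-04  4.54371504e-01]
255.61764954141373 141.57777447739463
81 185
```

View pics/w2c.png

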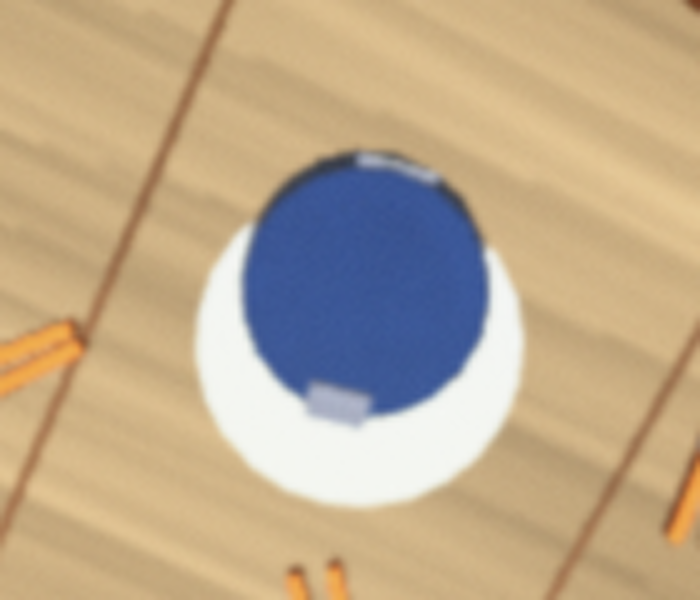

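Clear view: lid centred at crop (366,289), coaster at about (360,340). I'll fit both circles by colour.

```bash
cat >> h.py <<'E'
def measure(c,u0,v0,w=75):
    a=c['pixels'].astype(int);r,g,b=a[...,0],a[...,1],a[...,2]
    W=np.zeros(r.shape,bool);W[max(v0-w,0):v0+w,u0-w:u0+w]=1
    m=(W&(b-r>60)&(b>110)); t=fit(c,outline(c,m),.073,.028,True)
    w_=W&(np.minimum(r,b)>205); P=outline(c,w_)
    for _ in range(5):
        k=fit(c,P,.022,.042,True); D=np.array([np.hypot(*(atz(c,*p,.022)[:2]-k[0][:2])) for p in P]); 
        N=P[np.abs(D-k[0][2])<.002]
        if _==0: N=P[D>k[0][2]-.003]
        P=N if len(N)>20 else P
    k=fit(c,P,.022,.042,True)
    print('tin',t);print('coaster',k);d=k[0][:2]-t[0][:2];print('need',d,np.hypot(*d),np.degrees(np.arctan2(*d[::-1])))
    return t[0][:2],k[0][:2]
E
python3 - <<'E'
from h import *
c=load('w2');measure(c,256,145)
E
```

```text
tin (array([ 0.59319933, -0.06018853,  0.02580155]), np.float64(0.0014296731309649062), 139)
coaster (array([ 0.57342571, -0.06770123,  0.04104839]), np.float64(0.0004581484044499399), 140)
need [-0.01977362 -0.0075127 ] 0.021152701493133617 -159.19644784213432
```

```bash
python3 - <<'E'
from h import *
c=load('w2');k=np.array([.5734,-.0677])
for z in(.071,.073):
  L=np.array([atz(c,185+x/5,81+y/5,z)[:2] for x,y in((243,289),(490,289),(366,158),(366,415))]);t=np.r_[L.mean(0)]
  print(z,L,t,t-k,np.hypot(*(t-k)),np.arctan2(*(t-k)[::-1]))
E
```

```text
0.071 [[ 0.58144814 -0.03632356]
 [ 0.60538784 -0.08526548]
 [ 0.61838871 -0.04847884]
 [ 0.56794443 -0.07311058]] [ 0.59329228 -0.06079462] [0.01989228 0.00690538] 0.021056758877154073 0.33412361165566706
0.073 [[ 0.58175058 -0.03637308]
 [ 0.60553778 -0.08500322]
 [ 0.61845583 -0.04845093]
 [ 0.56833291 -0.07292575]] [ 0.59351927 -0.06068824] [0.02011927 0.00701176] 0.021306101297599873 0.3353463534627792
```

Emit:
step_arm(motion=[[[0.8,0.05,0],0.05],[[1.6,0.1,0],0.109],[[1.64,0.1,0.3],0.109],[[1.64,0.1,0.9],0.109],[[1.64,0.1,1.5],0.109],[[1.64,0.1,1.9],0.109],[[1.64,0.1,1.9],0.109],[[1.64,0.1,1.9],0.109],[[1.64,0.1,1.9],0.109]])

```text
time: 4.0
tool_pos: [0.6477, -0.0419, 0.0932]
tool_rot: [3.14, -0.002, 0.345]
contact_force: [1.0, -0.3, -0.4]
opening: 0.0007
grip_force: 0.0
```

Emit:
step_arm(motion=[[[0,0,0.4],0],[[0,0,0.7],0],[[0,0,0.75],0],[[0,0,0.75],0],[[0,0,0.75],0]])

```text
time: 4.62
tool_pos: [0.6474, -0.0419, 0.0474]
tool_rot: [3.141, -0.001, 0.345]
contact_force: [-0.6, -0.1, 1.0]
opening: 0.0004
grip_force: 0.0
```

Emit:
step_arm(motion=[[[-0.12,0,0],0],[[-0.22,0,0],0],[[-0.27,0,0],0],[[-0.31,0,0],0],[[-0.35,0,0],0],[[-0.39,0,0],0],[[-0.42,0,0],0],[[-0.44,0,0],0],[[-0.44,0,0],0],[[-0.44,0,0],0]])

```text
time: 5.88
tool_pos: [0.622, -0.0508, 0.0465]
tool_rot: [3.142, 0.0, 0.345]
contact_force: [0.5, 0.4, -0.2]
opening: 0.0007
grip_force: 0.1
```

```bash
python3 - <<'E'
from h import *
c=grab('side','s1');w=wgrab('w3');o=w['o'];print(o['time'],o['tool_pos'],o['tool_rot'],o['contact_force'])
b=cv2.resize(cv2.imread('pics/s1.png')[140:215,210:310],None,fx=4,fy=4,interpolation=2)
a=cv2.resize(cv2.imread('pics/w3.png'),(400,300));cv2.imwrite('pics/m1.png',np.hstack([b,a]))
E
```

```text
5.925 [ 0.62194963 -0.05074838  0.04647902] [-3.14157164e+00  1.57503501e-04  3.44775223e-01] [1.75785722 0.0688825  0.76692437]
```

View pics/m1.png

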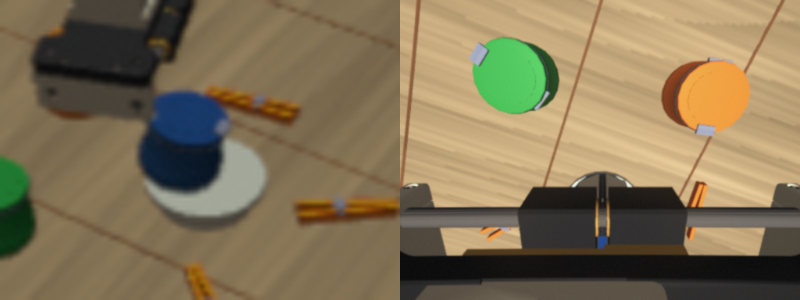

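The side view shows the tin upright with the finger on its far side, and it has slid partway. I'll back off, lift and re-measure from above.

Emit:
step_arm(motion=[[[0.2,0,0],0],[[0.35,0,-0.1],0],[[0.35,0,-0.8],0],[[0.2,0,-1.6],0],[[-0.3,0,-2.4],0],[[-1.0,0,-2.65],0],[[-1.2,0,-2.65],0],[[-1.2,0,-2.65],0],[[-1.2,0,-2.65],0],[[-1.2,0,-2.65],0]])

```text
time: 7.22
tool_pos: [0.5547, -0.0747, 0.2046]
tool_rot: [-3.141, 0.001, 0.345]
contact_force: [-1.0, 0.2, -0.3]
opening: 0.0005
grip_force: 0.0
```

```bash
python3 - <<'E'
from h import *
c=wgrab('w4');o=c['o'];print(o['time'],o['tool_pos'],o['tool_rot'])
u,v=proj(c,[.58,-.065,.05]);print(u,v);measure(c,int(u),int(v))
cr=c['pixels'][max(int(v)-60,0):int(v)+60,int(u)-70:int(u)+70,::-1];cv2.imwrite('pics/w4c.png',cv2.resize(cr,None,fx=5,fy=5,interpolation=2));print(max(int(v)-60,0),int(u)-70)
E
```

```text
7.225 [ 0.55473738 -0.07468928  0.20461365] [-3.14081599e+00  1.01024746e-03  3.45419908e-01]
258.0759521285318 149.0046168211057
tin (array([ 0.59344415, -0.06023415,  0.02581106]), np.float64(0.0014568844289004014), 140)
coaster (array([ 0.57353187, -0.06771858,  0.04100287]), np.float64(0.0004770658883565514), 138)
need [-0.01991228 -0.00748443] 0.021272410197349944 -159.4002586640758
89 188
```

View pics/w4c.png

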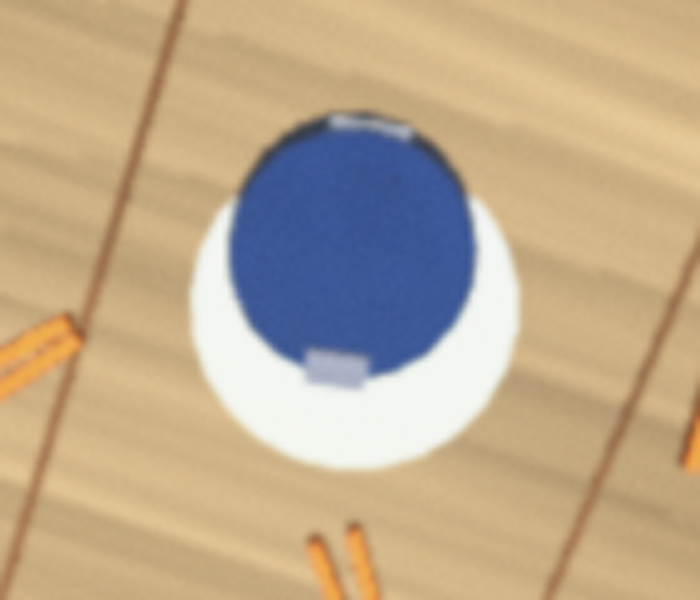

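The tin hasn't moved: lid at crop (352,248), and the fit repeats to 0.25 mm. So the finger face isn't where I assumed. I'll check its half-depth in the wrist picture w1.

```bash
python3 - <<'E'
from h import *
c=load('w1');o=c['o'];Rt=R.from_euler('xyz',o['tool_rot']).as_matrix()
for x in(-.01,0,.005,.01):
  print(x,proj(c,Rt@[x,-.019,.017]+o['tool_pos']),proj(c,Rt@[x,.019,.017]+o['tool_pos']), proj(c,Rt@[x,.019,-.01]+o['tool_pos']))
cr=cv2.imread('pics/w1.png')[170:300,190:330];cv2.imwrite('pics/w1c.png',cv2.resize(cr,None,fx=4,fy=4,interpolation=2))
E
```

```text
-0.01 [233.29044076 226.65172361] [283.20790436 226.67332373] [286.54800784 243.73771386]
0 [232.94255868 214.45098825] [283.55422584 214.47358457] [286.99252187 230.10962474]
0.005 [232.76429897 208.22293871] [283.73165983 208.24605289] [287.22097248 223.13452069]
0.01 [232.58305346 201.9069401 ] [283.91204787 201.93058596] [287.45372468 216.04802191]
```

View pics/w1c.png

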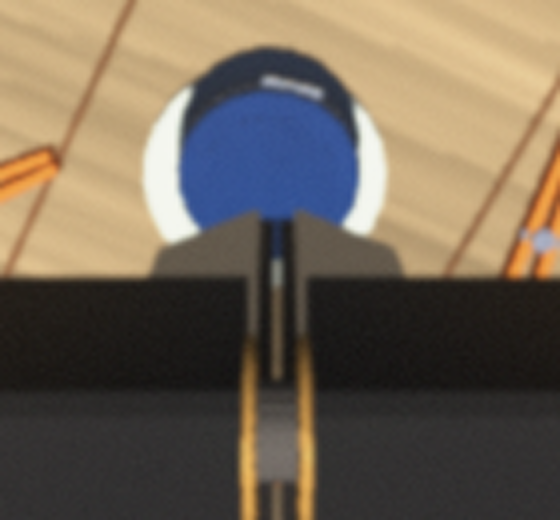

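Comparing the side views, the lid leaned about 4 mm while the base stayed put. The finger's outer side evidently tapers, so it touched the lid and only rocked the tin. Instead I'll open the jaws, straddle the tin with the jaw line along the needed direction, and nudge it low with one flat inner pad.

Emit:
step_arm(motion=[[[0.2,0,0],-0.18],[[0.4,0,0],-0.36],[[0.6,0,0],-0.54],[[0.69,0,0],-0.72],[[0.69,0,0],-0.9],[[0.69,0,0],-1.08],[[0.69,0,0],-1.26],[[0.69,0,0],-1.44],[[0.69,0,0],-1.585],[[0.69,0,0],-1.585]], hand=0)

```text
time: 8.52
tool_pos: [0.5934, -0.0609, 0.2051]
tool_rot: [-3.141, -0.0, 1.929]
contact_force: [1.0, -0.4, -0.6]
opening: 0.0912
grip_force: 0.0
```

Emit:
step_arm(motion=[[[0,0,0],0],[[0,0,0],0],[[0,0,0],0]])

```text
time: 8.9
tool_pos: [0.5932, -0.0611, 0.2056]
tool_rot: [3.142, 0.0, 1.929]
contact_force: [-0.1, 0.2, -0.4]
opening: 0.092
grip_force: 0.0
```

Emit:
step_arm(motion=[[[0,0,0.5],0],[[0,0,1.2],0],[[0,0,1.8],0],[[0,0,2.3],0],[[0,0,2.55],0],[[0,0,2.67],0],[[0,0,2.67],0],[[0,0,2.67],0]])

```text
time: 9.9
tool_pos: [0.5939, -0.0613, 0.0465]
tool_rot: [3.14, 0.001, 1.93]
contact_force: [-0.3, -1.0, -0.7]
opening: 0.0917
grip_force: 0.0
```

Emit:
step_arm(motion=[[[0,-0.1,0],0],[[0,-0.18,0],0],[[0,-0.23,0],0],[[0,-0.27,0],0],[[0,-0.31,0],0],[[0,-0.35,0],0],[[0,-0.39,0],0],[[0,-0.43,0],0],[[0,-0.43,0],0]])

```text
time: 11.02
tool_pos: [0.5688, -0.0702, 0.0453]
tool_rot: [-3.141, -0.0, 1.93]
contact_force: [0.5, -0.1, 0.0]
opening: 0.092
grip_force: 0.1
```

```bash
python3 - <<'E'
from h import *
c=grab('side','s2');w=wgrab('w5');o=w['o'];print(o['time'],o['tool_pos'],o['tool_rot'],o['contact_force'],o['opening'])
b=cv2.resize(cv2.imread('pics/s2.png')[140:215,210:310],None,fx=4,fy=4,interpolation=2)
a=cv2.resize(cv2.imread('pics/w5.png'),(400,300));cv2.imwrite('pics/m2.png',np.hstack([b,a]))
E
```

```text
11.075 [ 0.56887843 -0.07017677  0.0453045 ] [-3.14134267e+00 -2.15470195e-05  1.92973509e+00] [-0.08705793  0.64819206 -0.24483743] 0.09181138906808699
```

View pics/m2.png

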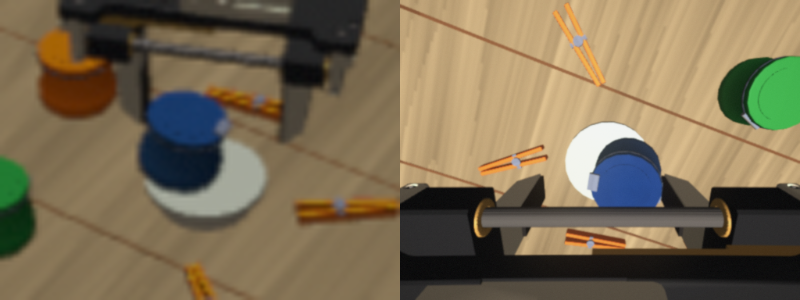

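The side view shows the near finger next to the tin, with the lid at (188,115) looking slightly shifted. The wrist view sees the whole lid at about (290,234) full-resolution, so I'll fit it there.

```bash
python3 - <<'E'
from h import *
c=load('w5');measure(c,275,215,70);o=c['o']
Rt=R.from_euler('xyz',o['tool_rot']).as_matrix()
for x in(-.0095,.0095):
  for z in (.017,-.01): print(x,z,proj(c,Rt@[x,.046,z]+o['tool_pos']))
cv2.imwrite('pics/w5c.png',cv2.resize(cv2.imread('pics/w5.png')[150:290,190:390],None,fx=4,fy=4,interpolation=2))
E
```

```text
tin (array([ 0.58475255, -0.05909505,  0.02414461]), np.float64(0.0026605985635382904), 252)
coaster (array([ 0.5732567 , -0.06748344,  0.04115108]), np.float64(0.0003566966871430019), 183)
need [-0.01149585 -0.00838839] 0.014230940413645811 -143.88218839289326
-0.0095 0.017 [319.37615873 225.77054603]
-0.0095 -0.01 [327.686912 242.757014]
0.0095 0.017 [321.01992877 202.23878115]
0.0095 -0.01 [329.80556402 216.41749165]
```

View pics/w5c.png

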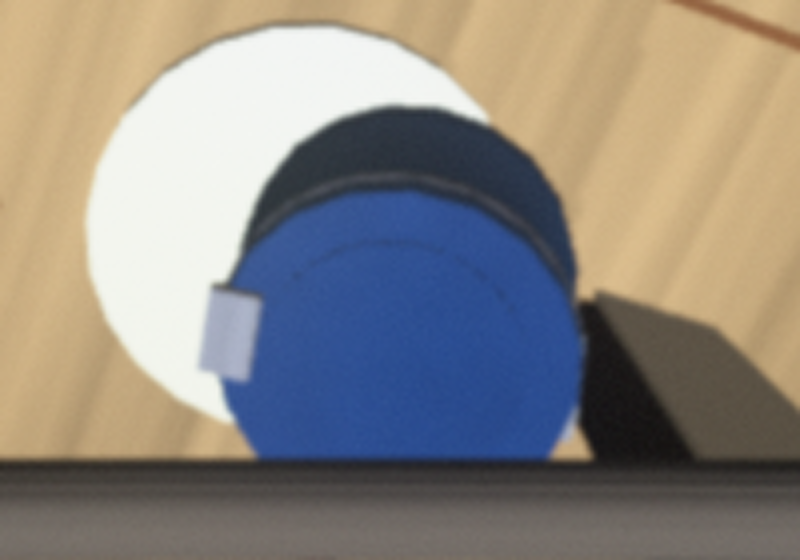

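```bash
python3 - <<'E'
from h import *
print(robot.tip_extent,[a for a in dir(robot) if a[0]!='_'])
s=load('s2');o=load('w5')['o'];Rt=R.from_euler('xyz',o['tool_rot']).as_matrix()
for z in(.017,0,-.02):
  for y in(-.046,-.065): print(z,y,[ (4*(proj(s,Rt@[x,y,z]+o['tool_pos'])-[210,140])).round() for x in(-.0095,.0095)])
cv2.imwrite('x.png',0*np.zeros((2,2)))
c=load('w5')
for z in(.017,.0,-.02,-.03):
  for y in(.046,.05,.055):print(z,y,proj(c,Rt@[.0095,y,z]+o['tool_pos']).round(1))
# tin predicted outline: wide-part extreme right at w5 for a tin upright at lid centre
n=np.array([.936,.352])
for t in([.5934,-.0605],[.585,-.0635]):
  P=[proj(c,[t[0]+.03*np.cos(a),t[1]+.03*np.sin(a),.036]) for a in np.linspace(0,6.28,60)];P=np.array(P);print(t,P.min(0),P.max(0))
E
```

```text
0.017 ['IKError', 'hand_in', 'observe', 'read_camera', 'tip_extent']
0.017 -0.046 [array([279., 167.]), array([274., 185.])]
0.017 -0.065 [array([306., 171.]), array([302., 189.])]
0 -0.046 [array([280., 149.]), array([275., 166.])]
0 -0.065 [array([307., 152.]), array([303., 170.])]
-0.02 -0.046 [array([281., 126.]), array([276., 144.])]
-0.02 -0.065 [array([309., 130.]), array([304., 148.])]
0.017 0.046 [321.  202.2]
0.017 0.05 [326.4 202.2]
0.017 0.055 [333.2 202.2]
0.0 0.046 [326.3 210.7]
0.0 0.05 [332.1 210.7]
0.0 0.055 [339.5 210.7]
-0.02 0.046 [333.7 222.7]
-0.02 0.05 [340.3 222.8]
-0.02 0.055 [348.4 222.8]
-0.03 0.046 [338.1 229.8]
-0.03 0.05 [345.  229.8]
-0.03 0.055 [353.7 229.8]
[0.5934, -0.0605] [253.84794531 177.5348971 ] [336.93258946 254.36187809]
[0.585, -0.0635] [241.53443212 177.33207775] [324.55330733 254.17883857][ WARN:0@0.256] global loadsave.cpp:1063 imwrite_ Unsupported depth image for selected encoder is fallbacked to CV_8U.
```

Both cameras put the real fingertips about 20 mm behind the TCP, at z≈0.065, which is lid height. That explains the rocking. I'll release the tin first, then check the fingertip height numerically by differencing against the first side image.

Emit:
step_arm(motion=[[[0,0.1,0],0],[[0,0.25,0],0],[[0,0.4,0],0],[[0,0.43,0],0],[[0,0.43,0],0],[[0,0.43,0],0]])

```text
time: 11.88
tool_pos: [0.5929, -0.0611, 0.0453]
tool_rot: [-3.141, -0.0, 1.93]
contact_force: [0.4, 1.1, -0.4]
opening: 0.0915
grip_force: 0.0
```

```bash
cat >> h.py <<'E'
def tipz(s,o,yin=-.046,show=True):
    # lowest changed pixel near the -y finger in the side view, vs. projected finger underside
    Rt=R.from_euler('xyz',o['tool_rot']).as_matrix(); ref=load('side0')['pixels'].astype(int)
    D=np.abs(s['pixels'].astype(int)-ref).max(2)>35
    cor=lambda z:np.array([proj(s,Rt@[x,y,z]+o['tool_pos']) for x in(-.0095,.0095) for y in(yin,yin-.019)])
    c0=cor(0.); cols=slice(int(c0[:,0].min())+1,int(c0[:,0].max()))
    sub=D[:230,cols].sum(1)>=2; 
    top=int(cor(-.05)[:,1].mean()); r=top
    while sub[r+1] or sub[r+2]: r+=1
    zs=np.linspace(-.05,.03,161); z=zs[np.argmin([abs(cor(z)[:,1].max()-r-.5) for z in zs])]
    print('tip row',r,'tool z of tip',z,'world',o['tool_pos'][2]-z)
E
python3 - <<'E'
from h import *
tipz(load('s2'),load('w5')['o'])
o=robot.observe();s=grab('side','s3');tipz(s,o);print(o['tool_pos'],o['time'])
c=wgrab('w6');measure(c,285,220,70)
E
```

```text
tip row 174 tool z of tip -0.0285 world 0.07380450284751838
tip row 173 tool z of tip -0.027500000000000004 world 0.07277699312496738
[ 0.59292385 -0.06112957  0.04527699] 11.875
tin (array([ 0.59207529, -0.05612852,  0.02408919]), np.float64(0.0024412939435880933), 250)
coaster (array([ 0.57460574, -0.05028453,  0.02481144]), np.float64(0.0009620302345143817), 74)
need [-0.01746955  0.00584399] 0.018421116121658504 161.50366334763294
```

Emit:
step_arm(motion=[[[0,0,0.1],0],[[0,0,0.2],0],[[0,0,0.3],0],[[0,0,0.33],0],[[0,0,0.33],0],[[0,0,0.33],0]])

```text
time: 12.72
tool_pos: [0.5933, -0.0612, 0.0257]
tool_rot: [3.141, 0.0, 1.93]
contact_force: [-0.3, -0.9, 0.2]
opening: 0.0916
grip_force: 0.0
```

```bash
cat > t.py <<'E'
import sys
from h import *
n=sys.argv[1]
o=robot.observe();s=grab('side','s'+n);tipz(s,o);print(o['tool_pos'],o['time'],o['contact_force'])
c=wgrab('w'+n)
Rt=R.from_euler('xyz',o['tool_rot']).as_matrix()
# near finger (y<0) in wrist view: dark/grey, lying over white coaster or wood; print transition along the tip's expected line
for z in(-.03,-.02,-.01,0,.017): print(z,proj(c,Rt@[.0095,-.046,z]+o['tool_pos']).round(),end=' ')
g=c['pixels'].astype(int).max(2)
u=proj(c,Rt@[.0095,-.052,-.02]+o['tool_pos'])[0]
for du in(-6,0,6): 
    col=g[:,int(u)+du]; print('\n col',int(u)+du,[int(x) for x in col[150:250:4]])
E
python3 t.py 7
```

```text
tip row 179 tool z of tip -0.026000000000000002 world 0.05172167897340803
[ 0.59334874 -0.06116763  0.02572168] 12.725 [-0.3421931  -0.89409454  0.18175128]
-0.03 [180. 230.] -0.02 [184. 223.] -0.01 [188. 216.] 0 [191. 211.] 0.017 [197. 202.] 
 col 168 [207, 208, 210, 211, 213, 213, 214, 212, 212, 208, 207, 209, 209, 210, 211, 212, 216, 216, 216, 136, 101, 99, 97, 75, 36]

 col 174 [213, 213, 213, 212, 207, 208, 210, 212, 211, 213, 214, 228, 246, 247, 247, 247, 247, 247, 243, 101, 98, 60, 40, 40, 37]

 col 180 [208, 209, 213, 213, 213, 214, 214, 218, 221, 245, 247, 247, 247, 248, 247, 247, 247, 247, 241, 61, 46, 43, 43, 41, 39]
```

Emit:
step_arm(motion=[[[0,0,0.1],0],[[0,0,0.2],0],[[0,0,0.27],0],[[0,0,0.28],0],[[0,0,0.28],0],[[0,0,0.28],0]])

```text
time: 13.58
tool_pos: [0.5933, -0.0611, 0.0089]
tool_rot: [3.141, 0.0, 1.93]
contact_force: [0.2, 0.4, 0.7]
opening: 0.0917
grip_force: 0.0
```

```bash
python3 t.py 8 | head -3
```

```text
tip row 183 tool z of tip -0.028000000000000004 world 0.036945535791290014
[ 0.5933339  -0.06113935  0.00894554] 13.575 [0.21884832 0.40212008 0.70883025]
-0.03 [180. 230.] -0.02 [184. 223.] -0.01 [188. 216.] 0 [191. 211.] 0.017 [197. 202.]
```

Emit:
step_arm(motion=[[[0,-0.12,0],0],[[0,-0.21,0],0],[[0,-0.26,0],0],[[0,-0.3,0],0],[[0,-0.34,0],0],[[0,-0.38,0],0],[[0,-0.42,0],0],[[0,-0.45,0],0],[[0,-0.47,0],0],[[0,-0.47,0],0]])

```text
time: 14.92
tool_pos: [0.5667, -0.0711, 0.0088]
tool_rot: [-3.141, 0.0, 1.93]
contact_force: [0.4, -0.5, -0.3]
opening: 0.0914
grip_force: 0.2
```

Emit:
step_arm(motion=[[[0,0.04,0],0],[[0,0.12,0],0],[[0,0.2,0],0],[[0,0.2,0],0]])

```text
time: 15.42
tool_pos: [0.5784, -0.0666, 0.0087]
tool_rot: [3.141, 0.0, 1.93]
contact_force: [-0.1, 0.3, -0.3]
opening: 0.0915
grip_force: 0.0
```

```bash
python3 - <<'E'
from h import *
for f in('w2','w4','w6'): pass
o=robot.observe();print(o['time'],o['tool_pos'],o['contact_force'])
c=wgrab('w9')
def lid(c):
    a=c['pixels'].astype(int);r,g,b=a[...,0],a[...,1],a[...,2]; m=(b-r>60)&(b>110)
    n,l,st,ce=cv2.connectedComponentsWithStats(m.astype(np.uint8)); i=1+np.argmax(st[1:,4]); return st[i],ce[i]
for f in('w6','w7','w8','w9'):
    c=load(f);st,ce=lid(c);L=st[0];Rr=st[0]+st[2];print(f,st,ce,(L+Rr)/2)
    P=outline(c,np.pad(np.ones((2,2)),0)) if 0 else None
def blob(n):
    a=load(n)['pixels'].astype(int)[:,:,:];m=(a[...,2]-a[...,0]>60)&(a[...,2]>90);m[:140]=0;m[220:]=0;m[:,:200]=0;m[:,320:]=0
    return np.argwhere(m).mean(0)[::-1],m.sum()
S=grab('side','s9')
t0=None
for n in('side0','s2','s3','s8','s9'): p,k=blob(n);w=atz(load(n),*p,.073);print(n,p,k,w[:2])
E
```

```text
15.425 [ 0.57841513 -0.06661622  0.00869508] [-0.11089849  0.26945787 -0.25491821]
w6 [ 216  197   88   67 4780] [260.2290795  232.93682008] 260.0
w7 [ 212  210   97   54 4231] [260.4606476  239.33041834] 260.5
w8 [ 206  223  108   41 3317] [258.90744649 246.06421465] 260.0
w9 [ 216  222  107   42 3468] [268.81632065 245.22174164] 269.5
side0 [253.32484076 168.87261146] 157 [ 0.59165658 -0.05782458]
s2 [255.89142857 168.97142857] 175 [ 0.58558303 -0.06117947]
s3 [253.16149068 168.92546584] 161 [ 0.59190592 -0.05739968]
s8 [252.73571429 169.58571429] 140 [ 0.59134365 -0.05443191]
s9 [256.93006993 170.42657343] 143 [ 0.5798933  -0.05748277]
```

The tin slid about 12 mm and stayed upright. About 10 mm remains.

Emit:
step_arm(motion=[[[0,-0.09,0],0],[[0,-0.17,0],0],[[0,-0.21,0],0],[[0,-0.25,0],0],[[0,-0.29,0],0],[[0,-0.32,0],0],[[0,-0.34,0],0],[[0,-0.355,0],0],[[0,-0.36,0],0],[[0,-0.36,0],0]])

```text
time: 16.77
tool_pos: [0.5578, -0.0744, 0.0088]
tool_rot: [-3.142, 0.0, 1.93]
contact_force: [0.7, 0.2, -1.2]
opening: 0.0919
grip_force: 0.4
```

Emit:
step_arm(motion=[[[0,0.05,0],0],[[0,0.15,0],0],[[0,0.27,0],0],[[0,0.27,0],0],[[0,0.27,-0.4],0],[[0,0.27,-1.1],0],[[-0.2,0.27,-1.9],0],[[-0.6,0.27,-2.6],0],[[-1.0,0.27,-3.0],0],[[-1.0,0.27,-3.2],0]])

```text
time: 18.02
tool_pos: [0.5945, -0.1263, 0.202]
tool_rot: [3.14, 0.002, 1.928]
contact_force: [0.4, 0.9, -0.7]
opening: 0.0916
grip_force: 0.0
```

Emit:
step_arm(motion=[[[0,0,0],0],[[0,0,0],0],[[0,0,0],0]])

```text
time: 18.4
tool_pos: [0.5935, -0.1241, 0.1996]
tool_rot: [-3.14, -0.001, 1.931]
contact_force: [-0.1, 0.3, -0.7]
opening: 0.0918
grip_force: 0.0
```

```bash
cat > m.py <<'E'
import sys
from h import *
c=wgrab(sys.argv[1]);o=c['o'];print(o['time'],o['tool_pos'],o['tool_rot'])
u,v=proj(c,[.575,-.067,.05]);print(u,v);t,k=measure(c,int(u),int(v))
# body wide part / latch-robust lid: min enclosing circle of the blue convex hull
a=c['pixels'].astype(int);m=(a[...,2]-a[...,0]>60)&(a[...,2]>110)
P=outline(c,m);(x,y),r=cv2.minEnclosingCircle(P.astype(np.float32));t2=atz(c,x,y,.073)[:2];print('minencl',t2,r,t2-k)
n=np.array([.936,.352]);d=k-t2;print('along n',d@n,'lat',d@np.array([-.352,.936]))
E
python3 m.py w10
```

```text
18.4 [ 0.59346633 -0.12405505  0.19964036] [-3.13996520e+00 -1.38499295e-03  1.93056329e+00]
261.53213569306104 120.8144263030896
tin (array([ 0.57270234, -0.06644457,  0.02579045]), np.float64(0.0016480622645983483), 147)
coaster (array([ 0.57351282, -0.06756252,  0.04103301]), np.float64(0.00034710192030407985), 192)
need [ 0.00081049 -0.00111795] 0.0013808354782892688 -54.05889044618546
minencl [ 0.57224551 -0.06584124] 25.830705642700195 [-0.00126732  0.00172128]
along n 0.0005803198939362734 lat -0.002057214224238788
```

The tin is within about 1.5–2 mm of the coaster's centre. The coaster hasn't moved and the gripper is clear. I'll hand it in.

```bash
python3 -c "
from cell import robot
print(robot.hand_in())"
```

```text
the job is handed in; nothing more can be done
None
```

The blue tin now stands about 1.5–2 mm from the coaster's centre by the wrist-camera fit, coaster unmoved; handed in at about 18 s, after two early nudges hit the lid and rocked the tin, since the fingertips sit about 20 mm behind the TCP rather than 17 mm ahead; I did not re-check the other items by camera.

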